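# Fit the top tub of a nested pile to a vibratory polisher

### The arm

A 6-joint arm with a two-finger parallel gripper is mounted at the origin on the work surface. World frame = base frame: x ahead of the robot, y to its left, z up, the work surface at z = 0. Lengths are in m, angles in degrees, forces in N, time in s.
With the tool pointing down it reaches from about 0.4 to 0.825 m from the base axis. Payload 7 kg.
Tool frame: the origin (TCP) lies at the centre of the arm's flange, where the gripper is bolted on; the fingertips stand 178 mm ahead of it and the grasp point (between the pads) lies 159 mm ahead of it; z points along the fingers, y is the line along which they close (so a half turn about z gives the same grasp; the last joint's range is limited). The gripper opens to 88 mm and grips with 3 to 60 N. Pads are 19 mm wide; open, the fingers measure 130 mm over their backs; the gripper's body (78 mm by 193 mm) begins 47 mm behind the grasp point.
Start: joints at [-57.806, 20.546, 0.682, 0, -70.136, -16.507], TCP at [0.182, -0.65, 0.405] pointing down, gripper open.
Joint ranges: [-176.03, 176.03], [-82.01, 121.73], [-58.28, 71.71], [-173.87, 95.51], [-174.79, -0.11], [-173.66, 173.66]. Speed limits (degrees/s): [136.94, 136.94, 172.46, 180, 180, 180].

### API

Orientations are given as [roll, pitch, yaw] about the fixed x, y, z axes, in that order (R = Rz(yaw) Ry(pitch) Rx(roll)).
In Python, from plant import telemetry, snapshot, workorder, nets gives the robot as it stands.
- The arm moves only by the shell command python3 -m creep 'ROWS'. ROWS is JSON, a list that holds one entry, the list of rows, each a list of 5 numbers: the shift along the tool's x, y, z normalised to -1 to 1, where 1 is 0.2 m, then the turn about the tool's z normalised to -1 to 1, where 1 is pi/2 rad, then the opening, from 0 (shut) to 1 (fully open). In form: [[[x, y, z, spin, hand], ...]]. A call has 1 to 8 rows; each row shifts and turns the commanded pose from where the row before left it, along the tool's axes as they then stand; what a row does not reach is not made up. A row lasts 1/12 s, in which the tool goes at most 41.7 mm and 7.16 degrees, less where a joint would pass 70% of its speed; a pose out of reach is approached as far as the arm can. A call with a number of a shift or a turn outside -1 to 1 is refused whole. A call with a gripper value outside its range is refused whole. The fingers move at their own pace and stop on an object; the grip force is fixed at half the most. Time passes only in rows, so rows that do not move let the fingers close. It gives the time, the measured TCP pose, the force, the opening and the grip force at its end, in the units of the state.
- telemetry.get_obs(): the state, without advancing time (a new reading comes with each control period).
- snapshot(name): name is "scene" or "top" or "wrist"; returns a dict with "frame" (420x560x3 uint8, red, green, blue), "fx", "fy", "cx", "cy" (pixels), "rvec" (rotation vector, rad) and "tvec" (3), from world to camera coordinates, as OpenCV has them; the wrist camera has in their place "mount" (4x4, takes a point from camera to tool coordinates, whose origin is the TCP and whose axes are the flange's). Camera axes: x right, y down, z forward; pixel columns grow to the right and rows downward; lengths in m; the calibration is good to about 2 mm. The wrist camera is an equidistant fisheye: a pixel r from the principal point sees the ray r / f radians off the axis. A picture is of the moment at which its call begins: read the wrist's pose just before it. There is no depth.
- workorder.close_job(): hands the job in; it is judged then, once.
Trained networks look in a picture, given as the dict that the camera call returned (one of the last four; its "shot" number tells which), for a name from the list of things; names that differ only in an ending like _2 or _b are one class to them, and where a whole thing is asked for, a point or a joint stands for the part that bears it (a point fixed in the world has none). Each returns a list of dicts, best first, with "confidence" (0 to 1); they miss things now and then, are a little off and sometimes report something else, mostly with a low value. They report only what shows in the picture. A call takes as long as a camera call. They do not tell look-alikes from the thing itself.
- nets.find_in(picture, query): "uv" ([column, row] in pixels, amid what is visible of it).
- nets.masks_of(picture, query): "region" (420x560 bool, what is visible of it) and "uv" ([column, row] in pixels, amid what is visible of it).
- nets.landmark_of(picture, query): "uv" ([column, row] in pixels: a listed point, or the origin of a listed thing).
The state is a dict: "clock": time; "joint_pos": joint angles; "qvel": joint speeds; "tau": joint torques, N m; "tool_pos": TCP position; "orientation": TCP orientation; "force": force on the tool from outside, world axes, zero at the start; "moment": the same for the moment, N m; "opening": finger opening in m; "gripper_force": force on a finger pad.
Only numpy, scipy, OpenCV 4.12 (cv2) and the standard library are available. Lean on these libraries where they do the work, as an engineer would, in place of code of your own. Each camera call takes 0.05 s, during which the arm holds its last target. There are 200 camera calls.

### The job

Get the bench polisher ready for its next batch: lift only the top (yellow) tub off the nested pile, leaving the other two tubs nested and standing where they are, and fit it on the green polisher base with both ears over the two pins (either way round). Lower it into place rather than dropping it, so that it sits level and fully home on both rubber shoulders, then let go. Do not disturb the spool, bottle, parts box or file.

Things in the scene. Friction and masses are not known exactly. Their poses are not given: they have to be found in the camera images.
- tub_top: Yellow open oblong tub, top of the pile, 0.2 kg. Origin: centre of underside; x lengthwise, z up. 50 mm high; top 20 mm is an upright-sided collar 150 (x) x 60 (y) mm, 4 mm walls; below it tapers to 124 x 34 mm. At each end an ear 6 mm thick, underside at z=30, 36 mm wide, out to x=+-99, with a 13 mm vertical through hole at x=+-87, y=0. Starts with its underside 40 mm above the bench.
- tub_mid: Grey tub, same shape as tub_top, nested in tub_low. Each tub's collar rests on the collar below, 20 mm higher, sides flush: fingers reaching more than 20 mm below the top rim would pinch two tubs. Stays.
- tub_low: Blue tub, same shape, lowest of the pile, standing on the bench. Stays.
- polisher: Green vibratory polisher base, fixed, housing 234 (x) x 112 (y) mm, deck 45 mm high; origin under its centre at bench level. At x=+-87, y=0 mm stand two posts with black rubber shoulders (24 mm across, top at z=77), each with a steel pin 8 mm in diameter rising 18 mm more to a tapered tip (z=95).
- seat (a point): Point on the polisher, 47 mm above the bench at its centre: where the origin of a fully seated tub lies (ears on the shoulders, tub floor 2 mm clear of the deck). Same axes as the polisher.
- spool: Solder spool, grey metal, 60 mm across, 42 mm high, standing on end; origin at the centre of its underside. Bystander.
- oil: White plastic oil bottle with red cap, 38 mm across, 85 mm high; origin at the centre of its underside. Bystander.
- partsbox: Small open green-glass parts box, 75 x 75 x 45 mm high; origin at the centre of its underside. Bystander.
- file: Flat file lying down, wooden handle, about 210 mm long along its x (handle to -x), 22 mm high; origin on the bench under its middle. Bystander.
There are look-alikes about, which are no part of the job. What is meant by the tub_top is not red, and is the smaller of those in its own colour.

How it is judged:
By the outcome, as a careful person would: the job done as asked, in the order asked, and still so for the second after the job is handed in, with the robot touching nothing.
It also fails if it takes over 40 s, if anything falls off the work surface, if the arm or the gripper's body presses on something with over 40 N, if the wrist force passes 120 N, or if a joint passes its speed limit or range.

## Working session

There is one attempt and no reset: what is moved stays moved. The work goes in short steps, Python scripts to look and compute and a shell command to move; the robot and the scene stay as the last step left them, time stands still between calls to the robot, and variables do not carry over. Pictures are saved under pics/ and viewed, at most 10 in all, crops included, and the job is handed in when it is done.

```bash
ls; mkdir -p pics; cat > h.py <<'E'
import numpy as np, cv2
from plant import telemetry, snapshot, workorder, nets
from scipy.spatial.transform import Rotation as R
def save(n,f): cv2.imwrite('pics/'+n,cv2.cvtColor(f,cv2.COLOR_RGB2BGR))
def ray(p,uv):
    M=cv2.Rodrigues(np.array(p['rvec'],float))[0]; t=np.array(p['tvec'],float).ravel()
    d=M.T@np.array([(uv[0]-p['cx'])/p['fx'],(uv[1]-p['cy'])/p['fy'],1]); return -M.T@t,d
def onz(p,uv,z):
    c,d=ray(p,uv); return c+d*(z-c[2])/d[2]
def proj(p,X):
    return cv2.projectPoints(np.array(X,float).reshape(-1,1,3),np.array(p['rvec'],float),np.array(p['tvec'],float),np.array([[p['fx'],0,p['cx']],[0,p['fy'],p['cy']],[0,0,1.]]),None)[0].reshape(-1,2)
def wproj(p,o,X):
    Rt=R.from_euler('xyz',o['orientation'],degrees=True).as_matrix()
    M=np.array(p['mount']); X=np.atleast_2d(X)
    c=((X-o['tool_pos'])@Rt-M[:3,3])@M[:3,:3]
    r=np.hypot(c[:,0],c[:,1]); th=np.arctan2(r,c[:,2])
    return np.c_[p['cx']+p['fx']*th*c[:,0]/r,p['cy']+p['fy']*th*c[:,1]/r]
def wonz(p,o,uv,z):
    a=(uv[0]-p['cx'])/p['fx'];b=(uv[1]-p['cy'])/p['fy'];th=np.hypot(a,b)
    d=np.array([np.sin(th)*a/th,np.sin(th)*b/th,np.cos(th)]);M=np.array(p['mount'])
    Rt=R.from_euler('xyz',o['orientation'],degrees=True).as_matrix()
    c=np.array(o['tool_pos'])+Rt@M[:3,3]; d=Rt@M[:3,:3]@d
    return c+d*(z-c[2])/d[2]
E
python3 - <<'E'
from h import *
np.set_printoptions(precision=3,suppress=True)
for n in('top','scene'):
    p=snapshot(n); save(n+'0.png',p['frame'])
    for q in['tub_top','tub_mid','polisher','seat','spool','oil','partsbox','file']:
        for d in nets.landmark_of(p,q)[:4]:
            z={'tub_top':.04,'tub_mid':.02,'seat':.047}.get(q,0)
            print(n,q,round(d['confidence'],2),np.array(d['uv']),onz(p,d['uv'],z))
o=telemetry.get_obs();print(o['tool_pos'],o['orientation'],o['opening'],o['clock'])
E
```

```text
pics
top tub_top 0.88 [195.  305.3] [0.317 0.174 0.04 ]
top tub_top 0.62 [112.  232.6] [0.499 0.393 0.04 ]
top tub_top 0.61 [185.9 210. ] [0.559 0.205 0.04 ]
top tub_mid 0.58 [187.5 213.2] [0.552 0.205 0.02 ]
top polisher 0.63 [343.7 237.3] [ 0.493 -0.209  0.   ]
top seat 0.88 [339.3 229.7] [ 0.51  -0.19   0.047]
top spool 0.81 [196.1 135.5] [0.769 0.192 0.   ]
top spool 0.38 [254.4 134.6] [0.772 0.033 0.   ]
top oil 0.65 [341.1 231.2] [ 0.509 -0.202  0.   ]
top partsbox 0.82 [315.6 137.3] [ 0.766 -0.135  0.   ]
scene tub_top 0.9 [458.2 238.8] [0.548 0.396 0.04 ]
scene tub_top 0.84 [376.8 230.4] [0.55  0.209 0.04 ]
scene tub_top 0.66 [369.8 184.1] [0.366 0.189 0.04 ]
scene tub_mid 0.6 [373.5 240.3] [0.564 0.204 0.02 ]
scene tub_mid 0.38 [111.7 206.7] [ 0.549 -0.453  0.02 ]
scene polisher 0.59 [215.3 216.3] [ 0.518 -0.193 -0.   ]
scene seat 0.97 [213.1 198.1] [ 0.504 -0.199  0.047]
scene spool 0.58 [364.5 311.6] [0.768 0.191 0.   ]
scene oil 0.58 [287.6 311.5] [0.794 0.032 0.   ]
scene oil 0.21 [217.2 195.9] [ 0.434 -0.209  0.   ]
scene partsbox 0.66 [216.4 289. ] [ 0.758 -0.13   0.   ]
scene partsbox 0.18 [372.3 244.9] [ 0.558  0.204 -0.   ]
scene file 0.65 [112.9 203.8] [ 0.514 -0.468 -0.   ]
[ 0.182 -0.65   0.405] [-180.      -0.    -164.311] 0.08777376437821592 0.9
```

View pics/top0.png

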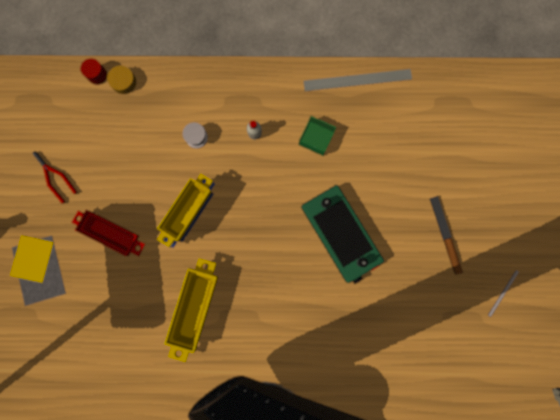

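View pics/scene0.png

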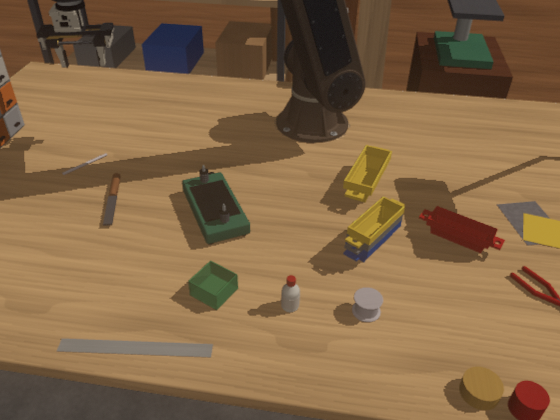

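Candidates for tub_top in the top picture are the yellow pile (186,210), the larger lone yellow tub (192,310) and the red tub (108,233). By the description it is the pile at (186,210): smaller yellow, with blue underneath. The polisher pins show near (327,202) and (363,262). Next is a close crop, with rough ear and pin positions.

```bash
python3 - <<'E'
from h import *
np.set_printoptions(precision=3,suppress=True)
p=snapshot('top'); s=snapshot('scene'); f=p['frame']
print(np.linalg.norm(ray(p,(0,0))[0]),p['fx'],s['fx'],ray(p,(0,0))[0],ray(s,(0,0))[0])
save('crop.png',np.hstack([cv2.resize(f[165:255,145:225],None,fx=5,fy=5,interpolation=cv2.INTER_CUBIC),cv2.resize(s['frame'][190:280,335:415],None,fx=5,fy=5,interpolation=cv2.INTER_CUBIC)]))
for q in['tub_top']:
    for d in nets.masks_of(p,q)[:4]:
        m=d['region'].astype(np.uint8); print(d['confidence'],d['uv'],m.sum(),cv2.minAreaRect(cv2.findNonZero(m)))
for uv in((206,181),(166,240)): print(onz(p,uv,.076))
for uv in((327,202),(363,262)): print(onz(p,uv,.086))
w=snapshot('wrist');print(w['fx'],w['cx'],w['cy'],w['mount'])
E
```

```text
1.2017962615884896 420.4805821031043 524.067137774329 [ 0.434 -0.036  1.12 ] [1.507 0.11  0.855]
0.98 [184.6, 210.6] 1787 ((183.7231903076172, 208.695068359375), (25.782142639160156, 79.6102294921875), 33.023868560791016)
0.72 [107.4, 231.2] 1748 ((107.5999984741211, 232.80003356933594), (76.02630615234375, 25.043960571289062), 26.56505012512207)
0.59 [193.5, 307.8] 2942 ((190.67300415039062, 309.0537109375), (32.20871353149414, 103.97024536132812), 17.2414608001709)
[0.628 0.148 0.076]
[0.479 0.244 0.076]
[ 0.576 -0.155  0.086]
[ 0.429 -0.242  0.086]
325.19226210127806 286.14999478794965 207.57853370641428 [[ 0.001 -0.966 -0.258  0.069]
 [ 1.     0.     0.     0.   ]
 [-0.    -0.258  0.966  0.021]
 [ 0.     0.     0.     1.   ]]
```

View pics/crop.png

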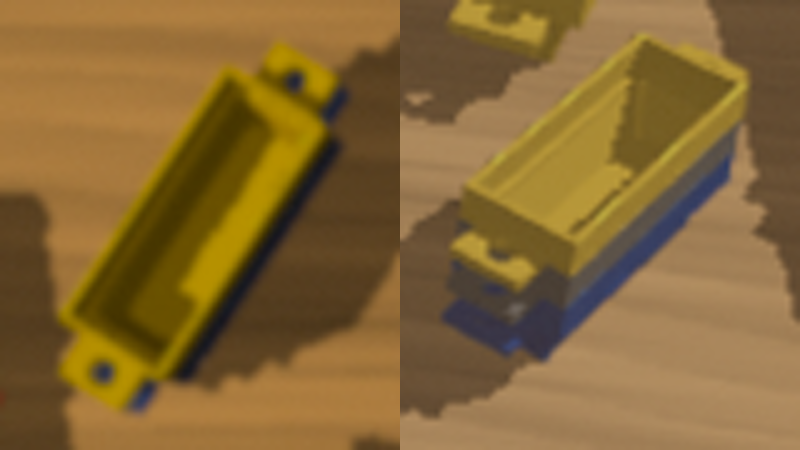

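The crop confirms it: a yellow tub on grey and blue, with ear holes at about (203.5,181) and (165,239). They lie 174 mm apart, as they should, giving a centre near (0.555, 0.200) and a yaw near -31.6°. I'll stop over the polisher first for a wrist look.

```bash
python3 -m creep '[[[-0.16,0.115,0,0,1],[-0.16,0.115,0,0,1],[-0.16,0.115,0,0,1],[-0.16,0.115,0,0,1],[-0.16,0.115,0,0,1],[-0.16,0.115,0,0,1],[-0.16,0.115,0,0,1],[-0.16,0.115,0,0,1]]]'; python3 -m creep '[[[-0.16,0.115,0,0,1],[-0.16,0.115,0,0,1],[-0.16,0.115,0,0,1],[-0.16,0.115,0,0,1],[-0.16,0.115,0,0,1],[0,0,0,0,1],[0,0,0,0,1]]]'
cat >> h.py <<'E'
def delta(o,xyz,yaw):
    Rt=R.from_euler('xyz',o['orientation'],degrees=True).as_matrix()
    d=Rt.T@(np.array(xyz)-o['tool_pos'])
    dy=(yaw-o['orientation'][2]+180)%360-180
    print('tool shift units',np.round(d/.2,4),'spin units',round(-dy/90,4),'deg',round(-dy,2))
E
python3 - <<'E'
from h import *
np.set_printoptions(precision=3,suppress=True)
o=telemetry.get_obs();w=snapshot('wrist');save('w1.png',w['frame'])
print(o['clock'],o['tool_pos'],o['orientation'],o['joint_pos'])
print(wproj(w,o,[[.576,-.155,.086],[.429,-.242,.086]]))
E
```

```text
clock: 1.77
tool_pos: [0.38, -0.4018, 0.405]
orientation: [-180.0, 0.0, -164.3]
force: [1.3, 0.0, 0.1]
opening: 0.0875
gripper_force: 0.0
clock: 2.35
tool_pos: [0.5034, -0.2478, 0.4046]
orientation: [180.0, -0.0, -164.1]
force: [0.0, 0.3, -0.7]
opening: 0.0877
gripper_force: 0.0
2.35 [ 0.503 -0.248  0.405] [ 179.998   -0.001 -164.111] [ -6.217   9.86  -13.927  -0.001 -66.215 -67.893]
[[351.952 285.86 ]
 [314.497 122.067]]
```

View pics/w1.png

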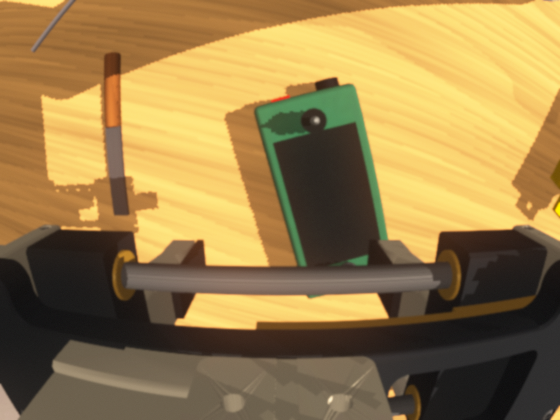

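The near pin shows at (316,119), close to the predicted (314,122). I'll back off so both pins come into view.

```bash
python3 -m creep '[[[-0.18,0,0,0,1],[-0.18,0,0,0,1],[-0.18,0,0,0,1],[-0.16,0,0,0,1],[0,0,0,0,1],[0,0,0,0,1]]]'
python3 - <<'E'
from h import *
np.set_printoptions(precision=4,suppress=True)
o=telemetry.get_obs();w=snapshot('wrist')
print(o['clock'],o['tool_pos'],o['orientation'])
pr=wproj(w,o,[[.576,-.155,.086],[.429,-.242,.086]]);print(pr)
c=pr.mean(0).astype(int); x0,y0=max(c[0]-100,0),max(c[1]-130,0); print(x0,y0)
save('w2.png',cv2.resize(w['frame'][y0:y0+200,x0:x0+200],None,fx=3,fy=3,interpolation=cv2.INTER_CUBIC))
for d in nets.landmark_of(w,'seat'): print(d,wonz(w,o,d['uv'],.047))
for d in nets.masks_of(w,'polisher')[:1]:print(d['uv'],cv2.minAreaRect(cv2.findNonZero(d['region'].astype(np.uint8))))
E
```

```text
clock: 2.9
tool_pos: [0.6375, -0.2124, 0.4033]
orientation: [180.0, -0.1, -164.4]
force: [-1.2, -0.4, 0.0]
opening: 0.0877
gripper_force: 0.0
2.9 [ 0.6375 -0.2124  0.4033] [ 179.9634   -0.1048 -164.3546]
[[363.2291 152.2148]
 [315.6825 -19.2971]]
239 0
{'uv': [333.0, 67.3], 'confidence': 0.74} [ 0.5008 -0.2006  0.047 ]
[337.5, 84.5] ((334.8307189941406, 80.94908905029297), (196.9547576904297, 104.74066925048828), 74.26799011230469)
```

View pics/w2.png

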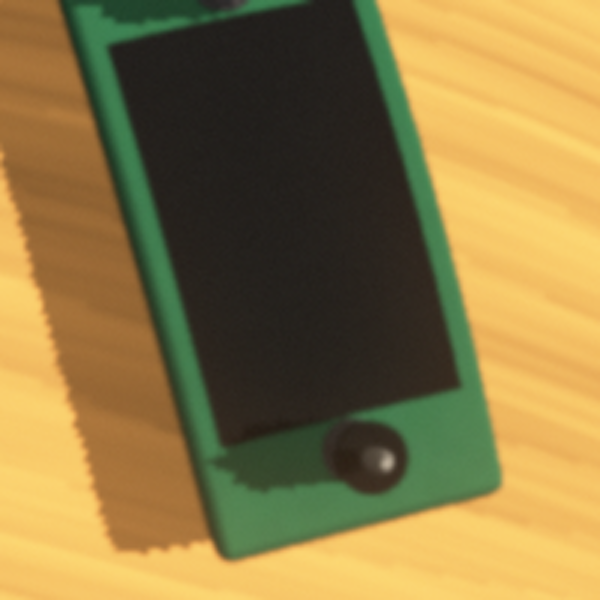

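The far pin is at about (366,153) with its shoulder disc at about (362,152). The near pin is just off the top of the frame. I'll work out both pins and the move to the pile.

```bash
python3 - <<'E'
from h import *
np.set_printoptions(precision=4,suppress=True)
w=snapshot('wrist');o=telemetry.get_obs()
oA=dict(tool_pos=[.6375,-.2124,.4033],orientation=[179.9634,-.1048,-164.3546])
oB=dict(tool_pos=[.5034,-.2478,.4046],orientation=[179.998,-.001,-164.111])
a=wonz(w,oA,(362.5,152),.077),wonz(w,oA,(366.3,153),.095)
b=wonz(w,oB,(314,120),.077),wonz(w,oB,(316.5,118.8),.095)
print(a,b)
A=np.mean(a,0);B=np.mean(b,0);d=A-B;print((A+B)/2,np.hypot(*d[:2]),np.degrees(np.arctan2(d[1],d[0])))
t=snapshot('top')
for nm,uv in(('h',(203.5,180.7)),('h',(165.1,239.1))): print(onz(t,uv,.076))
print(proj(t,[A,B]),proj(snapshot('scene'),[A,B]))
delta(o,(.50,.20,.40),-31.6)
E
```

```text
(array([ 0.5761, -0.1534,  0.077 ]), array([ 0.5756, -0.1543,  0.095 ])) (array([ 0.4271, -0.2423,  0.077 ]), array([ 0.426 , -0.2419,  0.095 ]))
[ 0.5012 -0.198   0.086 ] 0.17347757112771237 30.569605290332092
[0.6292 0.1548 0.076 ]
[0.4814 0.2462 0.076 ]
[[326.5478 201.919 ]
 [363.1552 262.8818]] [[223.1407 205.5167]
 [203.3602 166.359 ]]
tool shift units [0.0988 2.17   0.0253] spin units -1.4755 deg -132.79
```

```bash
python3 -m creep '[[[0.0225,0.1864,0,0,1],[0.0225,0.1864,0,0,1],[0.0225,0.1864,0,0,1],[0.0225,0.1864,0,0,1],[0.0225,0.1864,0,0,1],[0.0225,0.1864,0,0,1],[0.0225,0.1864,0,0,1]]]' >/dev/null;python3 -m creep '[[[0.0225,0.1864,0,0,1],[0.0225,0.1864,0,0,1],[0.0225,0.1864,0,0,1],[0.0225,0.1864,0,0,1],[0.0225,0.1864,0,0,1],[0.0225,0.1864,0,0,1],[0.0225,0.1864,0,0,1]]]'; python3 -m creep '[[[0,0,0,-0.079,1],[0,0,0,-0.079,1],[0,0,0,-0.079,1],[0,0,0,-0.079,1],[0,0,0,-0.079,1],[0,0,0,-0.079,1],[0,0,0,-0.079,1],[0,0,0,-0.079,1]]]' >/dev/null; python3 -m creep '[[[0,0,0,-0.079,1],[0,0,0,-0.079,1],[0,0,0,-0.079,1],[0,0,0,-0.079,1],[0,0,0,-0.079,1],[0,0,0,-0.079,1],[0,0,0,-0.079,1],[0,0,0,-0.079,1]]]'; python3 -m creep '[[[0,0,0,-0.079,1],[0,0,0,-0.079,1],[0,0,0,-0.053,1],[0,0,0,0,1],[0,0,0,0,1]]]'
python3 - <<'E'
from h import *
np.set_printoptions(precision=4,suppress=True)
o=telemetry.get_obs();w=snapshot('wrist')
print(o['clock'],o['tool_pos'],o['orientation'],o['joint_pos'])
pr=wproj(w,o,[[.6292,.1548,.076],[.4814,.2462,.076]]);print(pr)
c=pr.mean(0).astype(int); x0,y0=max(c[0]-100,0),max(c[1]-120,0); print(x0,y0)
save('w3.png',cv2.resize(w['frame'][y0:y0+200,x0:x0+200],None,fx=3,fy=3,interpolation=cv2.INTER_CUBIC))
E
```

```text
clock: 4.37
tool_pos: [0.4338, 0.2746, 0.4055]
orientation: [179.9, 0.1, -164.3]
force: [1.1, 0.4, -0.2]
opening: 0.088
gripper_force: 0.0
clock: 5.7
tool_pos: [0.4349, 0.2731, 0.4052]
orientation: [-179.9, 0.0, -50.2]
force: [0.3, -0.4, -0.1]
opening: 0.0874
gripper_force: 0.0
clock: 6.12
tool_pos: [0.435, 0.2733, 0.4051]
orientation: [-180.0, -0.0, -31.7]
force: [-0.3, 0.3, 1.0]
opening: 0.0876
gripper_force: 0.0
6.1167 [0.435  0.2733 0.4051] [-179.9516   -0.001   -31.7464] [ 54.061    5.2278 -19.3547  -0.0027 -65.3691   4.1938]
[[285.2772 -31.7966]
 [285.1888 139.0214]]
185 0
```

View pics/w3.png

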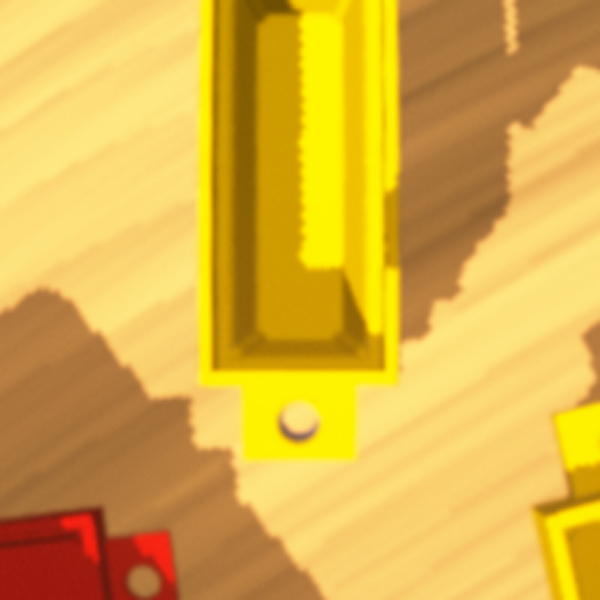

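The near hole is at (284,139), within 1 px of prediction, and the rim is centred near column 285. I'll refine the centre and yaw, then grasp.

```bash
python3 - <<'E'
from h import *
np.set_printoptions(precision=4,suppress=True)
o=telemetry.get_obs();w=snapshot('wrist')
# rim side edges in image: yellow extents by row, mapped to z=.09
hsv=cv2.cvtColor(w['frame'],cv2.COLOR_RGB2HSV)
P=[]
for r in range(5,120,5):
    row=hsv[r]; m=np.where((row[:,0]>24)&(row[:,0]<36)&(row[:,1]>230))[0]; m=m[(m>245)&(m<325)]
    P.append([r,m.min(),m.max()])
P=np.array(P);print(P[::4].tolist())
L=np.array([wonz(w,o,(a-.0,r),.09) for r,a,b in P]);Q=np.array([wonz(w,o,(b,r),.09) for r,a,b in P])
mid=(L+Q)/2;f=np.polyfit(mid[:,0],mid[:,1],1)
print('width',np.median(np.hypot(*(L-Q)[:,:2].T)),'yaw',np.degrees(np.arctan(f[0])),'y at .555',np.polyval(f,.555))
h=wonz(w,o,(284.3,139.4),.076);print(h)
for y in(-31.6,-32.0):
    u=np.array([np.cos(np.radians(y)),np.sin(np.radians(y))]);print(h[:2]+.087*u)
delta(o,(.5555,.2002,.4051),-31.7)
E
```

```text
[[5, 252, 316], [25, 252, 316], [45, 252, 317], [65, 252, 312], [85, 252, 312], [105, 252, 317]]
width 0.057591295927253316 yaw -31.866912498640264 y at .555 0.20224040300858465
[0.4816 0.2471 0.076 ]
[0.5557 0.2016]
[0.5554 0.201 ]
tool shift units [ 0.7047 -0.0059 -0.0002] spin units -0.0007 deg -0.06
```

```bash
python3 -m creep '[[[0.176,-0.002,0,0,1],[0.176,-0.002,0,0,1],[0.176,-0.002,0,0,1],[0.176,-0.002,0,0,1],[0,0,0.15,0,1],[0,0,0.15,0,1],[0,0,0.15,0,1],[0,0,0.15,0,1]]]'; python3 -m creep '[[[0,0,0,0,1],[0,0,0,0,1]]]'; python3 - <<'E'
from h import *
o=telemetry.get_obs();print(o['clock'],o['tool_pos'],o['orientation']);delta(o,(.5555,.201,.251),-31.8)
E
```

```text
clock: 6.88
tool_pos: [0.5561, 0.2009, 0.2835]
orientation: [-180.0, -0.0, -31.7]
force: [0.6, 0.5, -0.8]
opening: 0.0876
gripper_force: 0.0
clock: 7.05
tool_pos: [0.5558, 0.2012, 0.2838]
orientation: [179.8, 0.1, -31.6]
force: [1.1, -0.0, 0.9]
opening: 0.0878
gripper_force: 0.0
7.05 [0.55580367 0.20116065 0.28380667] [ 1.79803133e+02  5.45405362e-02 -3.16348802e+01]
tool shift units [-0.0007  0.0009  0.164 ] spin units 0.0018 deg 0.17
```

```bash
python3 -m creep '[[[0,0,0.06,0,1],[0,0,0.06,0,1],[0,0,0.044,0,1],[0,0,0,0,1]]]'; python3 -m creep '[[[0,0,0,0,0],[0,0,0,0,0],[0,0,0,0,0],[0,0,0,0,0],[0,0,0,0,0],[0,0,0,0,0]]]'
```

```text
clock: 7.38
tool_pos: [0.556, 0.2016, 0.2521]
orientation: [-180.0, -0.0, -31.6]
force: [0.2, -0.6, -0.1]
opening: 0.0878
gripper_force: 0.0
clock: 7.88
tool_pos: [0.556, 0.2014, 0.2524]
orientation: [-180.0, -0.0, -31.6]
force: [-0.5, -0.7, 3.6]
opening: 0.0597
gripper_force: 30.0
```

Gripped at 59.7 mm. I'll lift slowly, then higher, and check.

```bash
python3 -m creep '[[[0,0,-0.03,0,0],[0,0,-0.03,0,0],[0,0,-0.05,0,0],[0,0,-0.08,0,0],[0,0,-0.1,0,0],[0,0,-0.14,0,0],[0,0,-0.14,0,0],[0,0,-0.14,0,0]]]'; python3 -m creep '[[[0,0,-0.1,0,0],[0,0,-0.05,0,0],[0,0,0,0,0]]]'
python3 - <<'E'
from h import *
s=snapshot('scene');o=telemetry.get_obs();w=snapshot('wrist')
a=cv2.resize(s['frame'][130:290,280:440],(520,520),interpolation=cv2.INTER_CUBIC)
b=w['frame'][:260,146:426]
im=np.zeros((520,800,3),np.uint8);im[:,:520]=a;im[:260,520:]=b
save('lift.png',im);print(o['tool_pos'],o['orientation'],o['clock'],o['force'])
E
```

```text
clock: 8.55
tool_pos: [0.5557, 0.2013, 0.3959]
orientation: [-180.0, -0.0, -31.6]
force: [-0.1, 0.2, -2.7]
opening: 0.0602
gripper_force: 30.0
clock: 8.8
tool_pos: [0.5562, 0.2015, 0.427]
orientation: [-179.7, -0.1, -31.5]
force: [-0.1, 0.2, -2.6]
opening: 0.0594
gripper_force: 30.0
[0.55582249 0.20141991 0.42469452] [-1.79884079e+02 -2.06066545e-02 -3.15710897e+01] 8.85 [ 0.41291717 -0.6602815  -2.9012611 ]
```

View pics/lift.png

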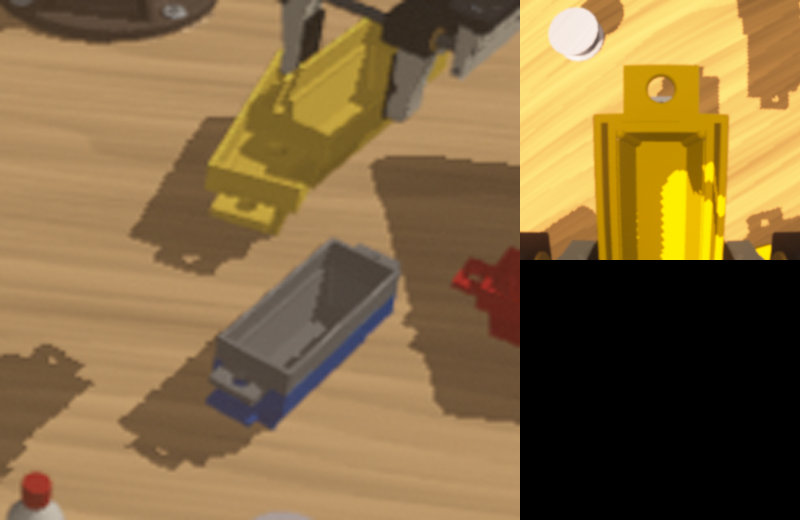

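The grey and blue tubs stay nested and the yellow one hangs level. Its front hole shows at about (286,88). I'll measure that hole in the tool frame and work out the seating pose.

```bash
python3 - <<'E'
from h import *
np.set_printoptions(precision=4,suppress=True)
o=telemetry.get_obs();w=snapshot('wrist')
o2=dict(tool_pos=[0,0,0],orientation=[0,0,0])
f=w['frame'];c=f[70:106,268:306];hsv=cv2.cvtColor(c,cv2.COLOR_RGB2HSV)
m=(hsv[...,1]<200).astype(np.uint8)
n,l,st,ce=cv2.connectedComponentsWithStats(m)
for k in range(1,n):
    if 20<st[k,4]<300:
        uv=ce[k]+[268,70];print(st[k],uv,wonz(w,o2,uv,.1763))
print(wonz(w,o2,(286,88),.1763))
# collar front corners at rim (tool z .1623) crop (594,115),(728,115)
for u in(594,728):print(wonz(w,o2,(u-520+146,115),.1623))
E
```

```text
[ 0.086  -0.0003  0.1763]
[ 0.0733 -0.029   0.1623]
[0.0733 0.0292 0.1623]
```

```bash
python3 -m creep '[[[0.03,0.07,0,0,0],[0.0582,0.1315,0,0,0],[0.0582,0.1315,0,0,0],[0.0582,0.1315,0,0,0],[0.0582,0.1315,0,0,0],[0.0582,0.1315,0,0,0],[0.0582,0.1315,0,0,0],[0.0582,0.1315,0,0,0]]]' >/dev/null; python3 -m creep '[[[0.0582,0.1315,0,0,0],[0.0582,0.1315,0,0,0],[0.0582,0.1315,0,0,0],[0.0582,0.1315,0,0,0],[0.0582,0.1315,0,0,0],[0.0582,0.1315,0,0,0],[0.028,0.06,0,0,0]]]'; python3 -m creep '[[[0,0,0,-0.04,0],[0,0,0,-0.07,0],[0,0,0,-0.07,0],[0,0,0,-0.07,0],[0,0,0,-0.07,0],[0,0,0,-0.07,0],[0,0,0,-0.07,0],[0,0,0,-0.07,0]]]' >/dev/null;  python3 -m creep '[[[0,0,0,-0.07,0],[0,0,0,-0.06,0],[0,0,0,-0.031,0],[0,0,0,0,0],[0,0,0,0,0]]]'; python3 - <<'E'
from h import *
o=telemetry.get_obs();print(o['clock'],o['tool_pos'],o['orientation'],o['joint_pos']);delta(o,(.5019,-.1976,.300),30.57)
E
```

```text
clock: 10.2
tool_pos: [0.501, -0.1999, 0.4221]
orientation: [179.9, 0.2, -31.7]
force: [0.2, 0.6, -1.7]
opening: 0.0597
gripper_force: 30.0
clock: 11.28
tool_pos: [0.5018, -0.1974, 0.4226]
orientation: [-179.9, 0.1, 30.5]
force: [0.9, 0.3, -1.1]
opening: 0.0595
gripper_force: 30.0
11.2833 [ 0.50181503 -0.19743853  0.42259044] [-1.79919830e+02  1.09255145e-01  3.05093175e+01] [-6.47180530e-01  7.11069032e+00 -1.48272231e+01 -1.30103100e-02
 -6.81970609e+01  1.21161268e+02]
tool shift units [0.0011 0.0018 0.6129] spin units -0.0007 deg -0.06
```

Nearly spot on. I'll lower to just above the pin tips and look.

```bash
python3 -m creep '[[[0,0.001,0.1,0,0],[0,0,0.12,0,0],[0,0,0.12,0,0],[0,0,0.12,0,0],[0,0,0.08,0,0],[0,0,0.073,0,0],[0,0,0,0,0],[0,0,0,0,0]]]'; python3 - <<'E'
from h import *
np.set_printoptions(precision=4,suppress=True)
o=telemetry.get_obs();w=snapshot('wrist');s=snapshot('scene')
print(o['clock'],o['tool_pos'],o['orientation']);delta(o,(.5019,-.1976,.2593),30.57)
a=cv2.resize(s['frame'][130:250,160:270],(400,436),interpolation=cv2.INTER_CUBIC)
b=cv2.resize(w['frame'][40:140,236:336],(400,400),interpolation=cv2.INTER_CUBIC)
im=np.zeros((436,800,3),np.uint8);im[:,:400]=a;im[:400,400:]=b;save('pre.png',im)
print('pin base/tip',wproj(w,o,[[.576,-.1536,.077],[.576,-.1536,.095]]))
E
```

```text
clock: 11.95
tool_pos: [0.502, -0.1976, 0.3005]
orientation: [-179.9, 0.1, 30.6]
force: [0.3, -0.8, -1.4]
opening: 0.0596
gripper_force: 30.0
11.95 [ 0.502  -0.1976  0.3005] [-179.9311    0.1283   30.5546]
tool shift units [-0.0003  0.      0.2059] spin units -0.0002 deg -0.02
pin base/tip [[286.3649  95.3951]
 [286.3332  92.8417]]
```

View pics/pre.png

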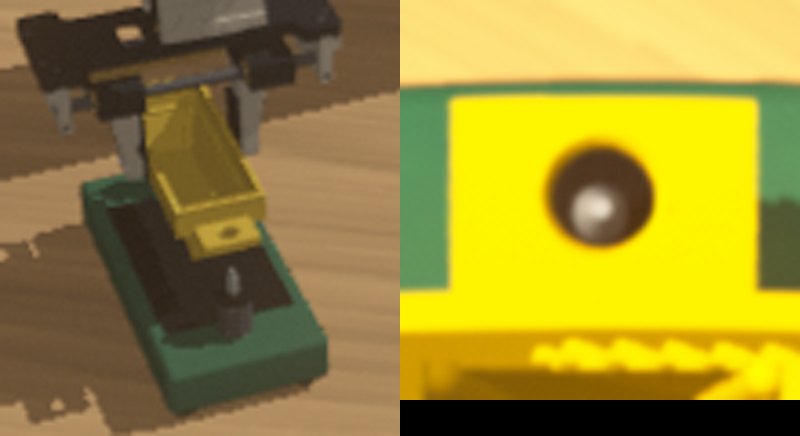

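The pin tip shows through the ear hole: tip at about (286.5,92), hole centre at about (286,88). Allowing for parallax, they agree within 1 mm. I'll lower slowly.

```bash
python3 -m creep '[[[0.002,0,0.03,0,0],[0,0,0.03,0,0],[0,0,0.03,0,0],[0,0,0.03,0,0],[0,0,0.02,0,0],[0,0,0.02,0,0],[0,0,0.02,0,0],[0,0,0,0,0]]]'; python3 -m creep '[[[0,0,0.008,0,0],[0,0,0.006,0,0],[0,0,0.004,0,0],[0,0,0,0,0]]]'
```

```text
clock: 12.72
tool_pos: [0.5024, -0.1972, 0.2643]
orientation: [-180.0, 0.1, 30.6]
force: [0.8, 0.4, -1.8]
opening: 0.0599
gripper_force: 30.0
clock: 13.05
tool_pos: [0.5027, -0.1972, 0.2616]
orientation: [180.0, -0.0, 30.6]
force: [0.3, 0.6, -3.2]
opening: 0.0597
gripper_force: 30.0
```

```bash
python3 -m creep '[[[0,0,0.004,0,0],[0,0,0.003,0,0],[0,0,0,0,0]]]'; python3 -m creep '[[[0,0,0.003,0,0],[0,0,0.002,0,0],[0,0,0,0,0]]]'; python3 -m creep '[[[0,0,0.003,0,0],[0,0,0,0,0]]]'
```

```text
clock: 13.3
tool_pos: [0.5026, -0.1973, 0.2602]
orientation: [180.0, -0.0, 30.6]
force: [0.5, 0.2, -2.3]
opening: 0.0596
gripper_force: 30.0
clock: 13.55
tool_pos: [0.5027, -0.1972, 0.2592]
orientation: [-180.0, 0.0, 30.6]
force: [-0.0, 0.9, -2.9]
opening: 0.06
gripper_force: 30.0
clock: 13.72
tool_pos: [0.5027, -0.1972, 0.2591]
orientation: [180.0, -0.0, 30.6]
force: [-2.1, 1.0, 3.3]
opening: 0.0594
gripper_force: 30.0
```

Contact came at the predicted height. I'll press very lightly, check the force, then release.

```bash
python3 -m creep '[[[0,0,0.002,0,0],[0,0,0,0,0],[0,0,0,0,0]]]'; python3 -m creep '[[[0,0,0,0,1],[0,0,0,0,1],[0,0,0,0,1],[0,0,0,0,1],[0,0,0,0,1],[0,0,0,0,1]]]'; python3 -m creep '[[[0,0,-0.03,0,1],[0,0,-0.06,0,1],[0,0,-0.1,0,1],[0,0,-0.15,0,1],[0,0,-0.15,0,1],[0,0,-0.15,0,1],[0,0,0,0,1],[0,0,0,0,1]]]'; python3 - <<'E'
from h import *
np.set_printoptions(precision=4,suppress=True)
o=telemetry.get_obs();w=snapshot('wrist');s=snapshot('scene');t=snapshot('top')
for p,n in((s,'scene'),(t,'top')):
  for d in nets.landmark_of(p,'tub_top')[:3]: print(n,d,onz(p,d['uv'],.047))
a=cv2.resize(s['frame'][120:280,150:420],(800,474),interpolation=cv2.INTER_CUBIC)
b=cv2.resize(w['frame'][20:220,206:366],(320,400),interpolation=cv2.INTER_CUBIC)
im=np.zeros((600,800,3),np.uint8);im[:400,:320]=b;im[:284,320:]=cv2.resize(a,(480,284));im[284:584,320:720]=cv2.resize(t['frame'][120:300,150:390],(400,300));save('end.png',im)
E
```

```text
clock: 13.97
tool_pos: [0.5026, -0.1972, 0.2591]
orientation: [180.0, -0.0, 30.6]
force: [-3.6, 1.9, 7.5]
opening: 0.0597
gripper_force: 30.0
clock: 14.47
tool_pos: [0.5027, -0.1973, 0.2581]
orientation: [-180.0, 0.0, 30.6]
force: [-0.7, 0.2, 0.3]
opening: 0.0869
gripper_force: 0.0
clock: 15.13
tool_pos: [0.503, -0.1973, 0.3887]
orientation: [179.9, -0.2, 30.6]
force: [0.5, -0.4, -1.6]
opening: 0.0875
gripper_force: 0.0
scene {'uv': [216.4, 194.9], 'confidence': 0.76} [ 0.4897 -0.1941  0.047 ]
scene {'uv': [455.4, 240.0], 'confidence': 0.69} [0.5613 0.3866 0.047 ]
scene {'uv': [369.2, 186.9], 'confidence': 0.64} [0.3889 0.1872 0.047 ]
top {'uv': [196.5, 306.3], 'confidence': 0.82} [0.3153 0.1689 0.047 ]
top {'uv': [110.5, 236.7], 'confidence': 0.68} [0.4879 0.3939 0.047 ]
```

View pics/end.png

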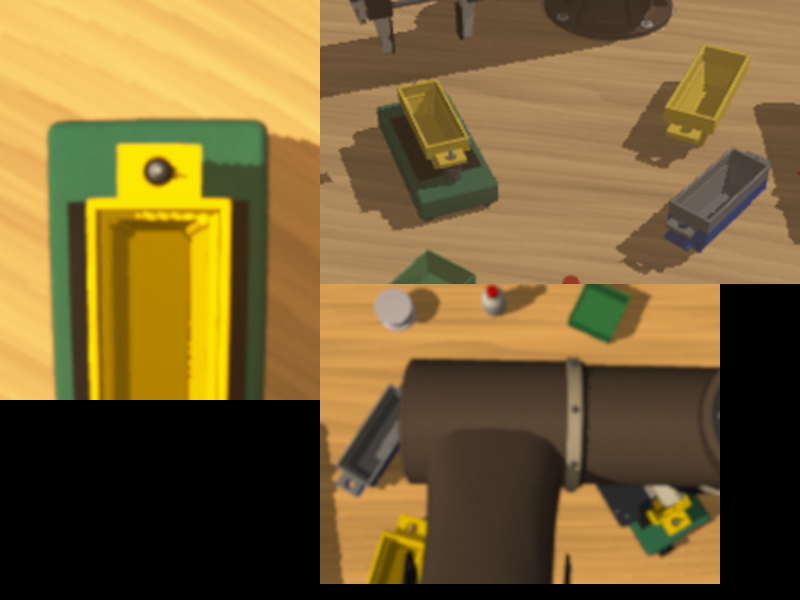

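The front pin stands up through the ear, and the tub sits level at the predicted seated height, released. The grey and blue pile and the spool, bottle and parts box look undisturbed. Handing in.

```bash
python3 -c "
from plant import workorder;print(workorder.close_job())"
```

```text
the job is handed in; nothing more can be done
None
```

The yellow tub is on the polisher, level at the predicted seated height and released, and the job was handed in at about 15 s; I saw the front pin through its ear but inferred the rear one from the level contact, and no pass/fail verdict came back.

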